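# Hold the claw bolt while the backing nut is tightened

### The job

The pasta machine is being bolted down: a mate under the worktop is waiting to tighten the backing nut, but the claw bolt behind the angle bracket has sprung aside and would turn with the nut. Reach down into the gap behind the bracket, take the bolt by its hex head, turn it until the tip of its claw stands over the round seat on the machine's front lip, and hold it there against its spring: finish still gripping the head. Do not push against the bracket or the machine, and leave the other things on the worktop where they are.

Things in the scene. Friction and masses are not known exactly. Their poses are not given: they have to be found in the camera images.
- bracket: Steel angle bracket on a wooden mounting board (232 x 226 mm, 14 mm thick), fixed to the worktop; place and yaw vary. Origin on the bolt's vertical axis at worktop level (z = 0). x points away from the robot, from the upright to the pasta machine; y to the left along the gap; z up. Its foot lies on the board, 5 mm thick (top at z = 19 mm).
- upright_top (a point): Middle of the upright's rolled top edge (10 mm thick), 92 mm above the worktop, 41.5 mm on the robot's side of the bolt's axis. The upright, 5 mm thick and 140 mm wide along y, leaves 39 mm to the axis. At y = -66 and +66 mm are triangular gussets, 79 mm high at the upright, falling to the foot at the axis (x = 0).
- claw_bolt: Steel hold-down bolt: hex head, round flange and claw in one piece; it only turns about its upright axis. Origin on the axis, half-way up the head, 54 mm above the worktop; x points along the claw to its tip, z up. At the start the claw points 1.0 to 1.27 rad clockwise (from above) of the bracket's x axis; let go, a coil spring turns it back there (about 0.1 N m at the seat).
- head_top (a point): Centre of the top of the bolt's hex head, 65 mm above the worktop. The head is 24 mm across its flats and 22 mm high (z = 43 to 65 mm); flats face along the bolt's +x and -x and every 60 degrees from there. Right below it are a round flange 33 mm across (z = 39 to 43 mm) and the claw (top at z = 39 mm), so keep the fingertips above z = 43 mm.
- claw_tip (a point): Middle of the claw's tip, on its top face, 42 mm from the bolt's axis along its x axis, 39 mm above the worktop. The claw is a steel finger 14 mm wide with a round end 49 mm from the axis. A grip of about 40 N on the hex head holds it against the spring without slipping.
- pasta_machine: Chrome pasta machine on the board behind the bolt, fixed: base plate 147 x 190 mm, 10 mm thick, its front lip towards the bolt; its upright part, rollers between side plates, begins 84 mm behind the bolt's axis, top 119 mm above the worktop. Axes like the bracket's, up to 0.05 rad askew; up to 10 mm left or right of the bracket's middle. Origin below the seat, at z = 14 mm.
- seat (a point): Middle of the round seat for the claw's tip: a raised dark steel ring 19 mm across on the machine's front lip, 14 mm behind the lip's front edge, top 27 mm above the worktop. About 42 mm from the bolt's axis, up to 0.25 rad to either side of the bracket's x axis; the tip passes over it without touching.
- crank: The machine's crank, lying on the black hob: a bent steel rod with a brown wooden handle, about 90 x 150 mm, 24 mm high; a bystander. Origin near its middle, on its underside.
- salt_shaker: Glass salt shaker with a metal top, 44 mm wide, 90 mm high; a bystander on the hob. Origin at the centre of its underside.
- sugar_tin: White sugar tin with a wooden knobbed lid, 64 mm wide, 85 mm high; a bystander on the hob. Origin at the centre of its underside.
- mug: White porcelain mug, 83 mm wide, 105 mm high; a bystander on the hob. Origin on its underside.
- espresso_cup: Small white cup, 63 mm wide, 49 mm high; a bystander on the hob. Origin on its underside.
- spare_nut: Spare plain hex nut, 22 mm across its flats, 11 mm high, lying on the left front of the mounting board beside the bracket; a bystander. Origin at the centre of its underside.

How it is judged:
On the way, in this order (a step that is already met when the one before it is completed fails the run):
1. the fingers grip the hex head while the claw still stands aside of the seat (contact force between the fingers and claw_bolt above 3 N and horizontal distance between the grasp point and claw_bolt below 0.012 m and horizontal distance between claw_tip and seat above 0.015 m), for 0.2 s.
2. the claw's tip has come over the seat (horizontal distance between claw_tip and seat below 0.007 m), for 0.2 s.
At the end, for the whole second after the job is handed in: The claw's tip is within 7 mm (seen from above) of the middle of the seat and still, and the fingers still grip the bolt's head between them (more than 3 N on the bolt, the point between the pads within 12 mm of the bolt's axis) (horizontal distance between claw_tip and seat below 0.007 m and contact force between the fingers and claw_bolt above 3 N and horizontal distance between the grasp point and claw_bolt below 0.012 m and angular speed of claw_bolt below 0.1 rad/s); the arm keeps its last pose, push and grip.
It fails at once if the robot pushed against the bracket with more than 15 N (contact force between any of the fingers, the arm and bracket_c1 above 15 N or contact force between any of the fingers, the arm and bracket_c2 above 15 N or contact force between any of the fingers, the arm and bracket_c3 above 15 N or contact force between any of the fingers, the arm and bracket_c4 above 15 N or contact force between any of the fingers, the arm and bracket_c5 above 15 N).
It fails at once if the robot pushed against the pasta machine with more than 15 N (contact force between any of the fingers, the arm and pasta_machine above 15 N).
It fails at once if one of the other things on the worktop was moved by more than 20 mm (distance of any of crank, salt_shaker, sugar_tin, mug, espresso_cup, spare_nut from where it was at the start of the episode above 0.02 m).
It also fails if it takes over 32 s, if anything falls off the work surface, if the arm or the gripper's body presses on something with over 40 N, if the wrist force passes 120 N, or if a joint passes its speed limit or range.

### The arm

A 6-joint arm with a two-finger parallel gripper is mounted at the origin on a cart in front of the work surface, level with it; the furniture and walls round the work are solid. World frame = base frame: x ahead of the robot, y to its left, z up, the work surface at z = 0. Lengths are in m, angles in rad, forces in N, time in s.
With the tool pointing down it reaches from about 0.2 to 0.875 m from the base axis. Payload 3.4 kg.
Tool frame: the origin (TCP) lies between the finger pads; the fingertips stand 25 mm ahead of it and the grasp point (between the pads) lies 6 mm ahead of it (r.nose_length is the z of the fingertips in the tool frame, in m); z points along the fingers, y is the line along which they close (so a half turn about z gives the same grasp; the last joint's range is limited). The gripper opens to 94 mm and grips with 3 to 60 N. Pads are 16 mm wide; open, the fingers measure 119 mm over their backs; the gripper's body (75 mm by 177 mm) begins 78 mm behind the grasp point.
Start: joints at [1.076, 0.276, 1.505, -0, 1.361, -0.121], TCP at [0.21, 0.535, 0.23] pointing down, gripper open.
Joint ranges: [-2.89, 2.89], [-0.75, 2.08], [0.22, 2.7], [-1.18, 4.32], [0.11, 2.71], [-2.7, 2.7]. Speed limits (rad/s): [2.57, 2.57, 3.14, 3.14, 3.14, 3.14].

### API

Orientations are given as a unit quaternion [w, x, y, z].
In Python, from plant import r, gripper_to, inverse_kinematics, vision, models, telemetry gives the robot as it stands. Calls block until the motion is done:
- r.move_to(position, orientation): joint-space move of the TCP to a pose.
- r.move_l(position, rot=None, vel=0.15, guard=None): straight line of the TCP; rot=None keeps the orientation; vel is the mean speed in m/s. With guard (N) it stops when the force on the tool has changed by that much, and returns True; else False.
- r.movej(angles): joint-space move.
- gripper_to(opening, f_grip=None): finger opening in m; f_grip is the grip in N (None keeps the last); returns when the fingers have stopped.
- r.hold(seconds).
- inverse_kinematics(position, orientation): joint angles nearest the present ones, or None.
- vision.snapshot(name): name is "side" or "top"; returns the picture (420x560x3 uint8, red, green, blue); there is no depth.
- vision.get_calibration(name): a dict with "fx", "fy", "cx", "cy" (pixels), "position" and "orientation" of the camera in the world. Camera axes: x right, y down, z forward; pixel columns grow to the right and rows downward; lengths in m; the calibration is good to about 2 mm. A picture is of the moment at which its call begins. get_calibration takes no time and is no camera call.
A pose or a line that the arm cannot do raises r.PlanningError and nothing moves.
- r.sign_off(): hands the job in; it is judged then, once.
Trained networks look in the newest picture that a camera, given by its name, has taken for a name from the list of things; names that differ only in an ending like _2 or _b are one class to them, and where a whole thing is asked for, a point or a joint stands for the part that bears it (a point fixed in the world has none). Each returns a list of dicts, best first, with "score" (0 to 1); they miss things now and then, are a little off and sometimes report something else, mostly with a low value. They report only what shows in the picture. A call takes as long as a camera call.
- models.boxes_of(thing, camera): "at" ([x, y, z] in m, in world coordinates, good to about 4 mm: the middle of the surface that is visible of it).
- models.regions_of(thing, camera): "pixels" (420x560 bool, what is visible of it).
- models.mark_of(thing, camera): "at" ([x, y, z] in m, in world coordinates, good to about 4 mm: a listed point, or the origin of a listed thing).
Readings, each from a call of its own:
- telemetry.current_t(): time.
- telemetry.current_joints(): joint angles.
- telemetry.current_dq(): joint speeds.
- telemetry.current_joint_efforts(): joint torques, N m.
- telemetry.current_ee_pos(): TCP position.
- telemetry.current_tool_rot(): TCP orientation.
- telemetry.current_wrist_force(): force on the tool from outside, world axes, zero at the start.
- telemetry.current_torque(): the same for the moment, N m.
- telemetry.current_opening(): finger opening in m.
- telemetry.current_finger_force(): force on a finger pad.
Only numpy, scipy, OpenCV 4.12 (cv2) and the standard library are available. Lean on these libraries where they do the work, as an engineer would, in place of code of your own. Each camera call takes 0.05 s, during which the arm holds its last target. There are 200 camera calls.

## Working session

There is one attempt and no reset: what is moved stays moved. The work goes in short steps, each a Python script; the robot and the scene stay as the last script left them, time stands still between calls to the robot, and variables do not carry over. Pictures are saved under pics/ and viewed, at most 10 in all, crops included, and the job is handed in when it is done.

```bash
mkdir -p pics; cat > h.py <<'E'
from plant import r, gripper_to, inverse_kinematics, vision, models, telemetry
import numpy as np, cv2
from scipy.spatial.transform import Rotation as R
def K(n):
    c=vision.get_calibration(n); q=c["orientation"]
    return c,R.from_quat([q[1],q[2],q[3],q[0]]).as_matrix()
def proj(n,p):
    c,M=K(n); v=M.T@(np.array(p)-c["position"]); return c["fx"]*v[0]/v[2]+c["cx"],c["fy"]*v[1]/v[2]+c["cy"]
def unproj(n,u,v,z):
    c,M=K(n); d=M@np.array([(u-c["cx"])/c["fx"],(v-c["cy"])/c["fy"],1]); o=np.array(c["position"]); return o+d*(z-o[2])/d[2]
def save(n,f): 
    im=vision.snapshot(n); cv2.imwrite("pics/"+f,im[:,:,::-1]); return im
E
python3 - <<'E'
from h import *
for n in("top","side"):
    save(n,n+"1.png"); print(n,vision.get_calibration(n)["position"])
    for t in("bracket","upright_top","head_top","claw_tip","seat","claw_bolt","pasta_machine","spare_nut"):
        for d in models.mark_of(t,n)[:2]: print(t,np.round(d["at"],4),round(d["score"],2),np.round(proj(n,d["at"])))
print(telemetry.current_t())
E
```

```text
top [ 0.33191964 -0.10818635  1.22868383]
bracket [ 4.48e-01  2.66e-02 -3.00e-04] 0.7 [248. 249.]
bracket [ 0.4519 -0.2649  0.0054] 0.49 [370. 246.]
upright_top [0.4097 0.0271 0.0907] 0.95 [243. 263.]
upright_top [ 0.4492 -0.2674  0.0074] 0.32 [372. 247.]
head_top [0.4532 0.0255 0.0655] 0.55 [245. 244.]
claw_tip [ 0.4715 -0.0118  0.037 ] 0.78 [262. 238.]
seat [0.4956 0.0279 0.0275] 0.59 [246. 228.]
seat [4.474e-01 2.630e-02 2.000e-04] 0.4 [248. 250.]
claw_bolt [0.448  0.0279 0.0525] 0.69 [245. 247.]
claw_bolt [ 0.4715 -0.0085  0.0362] 0.15 [261. 238.]
pasta_machine [0.4922 0.0259 0.0139] 0.75 [247. 230.]
spare_nut [0.46   0.1186 0.0175] 0.5 [208. 244.]
spare_nut [0.4519 0.0248 0.0525] 0.29 [246. 246.]
side [0.27017705 0.34375514 0.95876315]
bracket [0.4078 0.0308 0.0894] 0.68 [305. 253.]
bracket [ 0.4543  0.0228 -0.006 ] 0.6 [289. 256.]
upright_top [0.4069 0.0233 0.0901] 0.86 [307. 251.]
upright_top [0.4607 0.113  0.0174] 0.23 [267. 281.]
head_top [0.449  0.0265 0.0643] 0.66 [290. 247.]
claw_tip [ 0.4692 -0.0138  0.0355] 0.46 [291. 234.]
seat [0.497  0.0256 0.0265] 0.77 [273. 243.]
claw_bolt [0.4528 0.0234 0.0539] 0.62 [289. 247.]
pasta_machine [0.4944 0.0217 0.0142] 0.84 [275. 244.]
spare_nut [0.4631 0.1133 0.0143] 0.65 [266. 281.]
spare_nut [ 0.5466 -0.3471  0.0057] 0.57 [327. 135.]
0.9
```

```bash
python3 - <<'E'
import cv2,numpy as np
a=cv2.imread("pics/top1.png")[190:290,175:325];b=cv2.imread("pics/side1.png")[190:290,215:365]
cv2.imwrite("pics/c1.png",np.hstack([cv2.resize(x,(398,265),interpolation=cv2.INTER_CUBIC) for x in(a,b)]))
cv2.imwrite("pics/c2.png",cv2.resize(cv2.imread("pics/top1.png")[190:290,180:313],(798,600),interpolation=cv2.INTER_CUBIC))
E
```

```text
(no output)
```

View pics/top1.png

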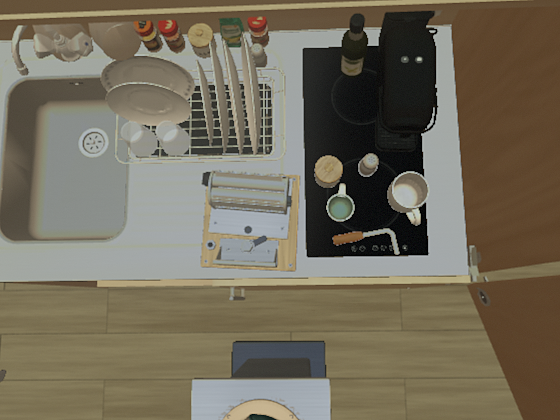

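View pics/c2.png

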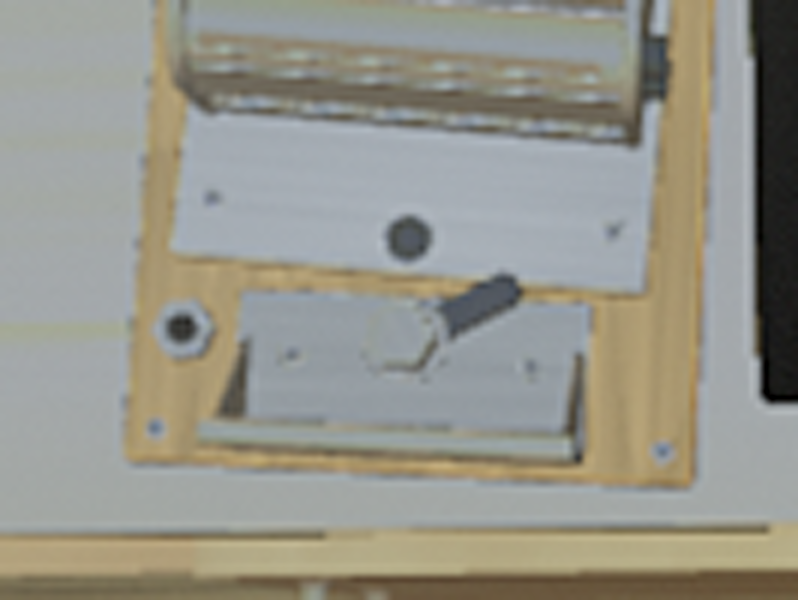

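View pics/side1.png

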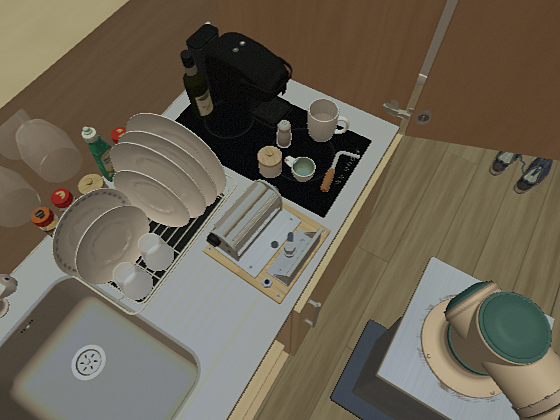

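```bash
python3 - <<'E'
from h import *
P=lambda x,y,z: unproj("top",180+(x-2.5)/6,190+(y-2.5)/6,z)
for n,a in dict(seat=(408,239,.027),head=(402,341,.065),tipend=(515,286,.039),upL=(200,432,.092),upR=(582,447,.092),boardL=(128,460,.014),boardR=(692,484,.014),lipL=(172,250,.024),lipR=(645,292,.024)).items(): print(n,np.round(P(*a),4))
E
```

```text
seat [0.4927 0.0239 0.027 ]
head [0.4487 0.0221 0.065 ]
tipend [ 0.472 -0.019  0.039]
upL [0.4135 0.0939 0.092 ]
upR [ 0.406  -0.0472  0.092 ]
boardL [0.4085 0.1363 0.014 ]
boardR [ 0.396  -0.0858  0.014 ]
lipL [0.4903 0.1179 0.024 ]
lipR [ 0.4705 -0.0689  0.024 ]
```

```bash
python3 - <<'E'
from h import *
cv2.imwrite("pics/c3.png",cv2.resize(cv2.imread("pics/side1.png")[205:280,240:340],(800,600),interpolation=cv2.INTER_CUBIC))
def quat(a):
    y=np.array([np.cos(a),np.sin(a),0]);z=np.array([0,0,-1.]);q=R.from_matrix(np.c_[np.cross(y,z),y,z]).as_quat();return [q[3],*q[:3]]
for a in(1.04,1.04+1.09,1.04+np.pi,1.04-np.pi,1.04-np.pi+1.09,1.04+1.09+np.pi):
    j=inverse_kinematics([.4505,.0238,.071],quat(a)); print(round(a,2),None if j is None else np.round(j,2))
E
cat >> h.py <<'E'
def quat(a):
    y=np.array([np.cos(a),np.sin(a),0]);z=np.array([0,0,-1.]);q=R.from_matrix(np.c_[np.cross(y,z),y,z]).as_quat();return [q[3],*q[:3]]
E
```

```text
1.04 [-0.1   0.25  2.   -0.    0.89 -1.14]
2.13 [-0.1   0.25  2.   -0.    0.89 -2.23]
4.18 [-0.1   0.25  2.   -0.    0.89  2.  ]
-2.1 [-0.1   0.25  2.   -0.    0.89  2.  ]
-1.01 [-0.1   0.25  2.   -0.    0.89  0.91]
5.27 [-0.1   0.25  2.   -0.    0.89  0.91]
```

View pics/c3.png

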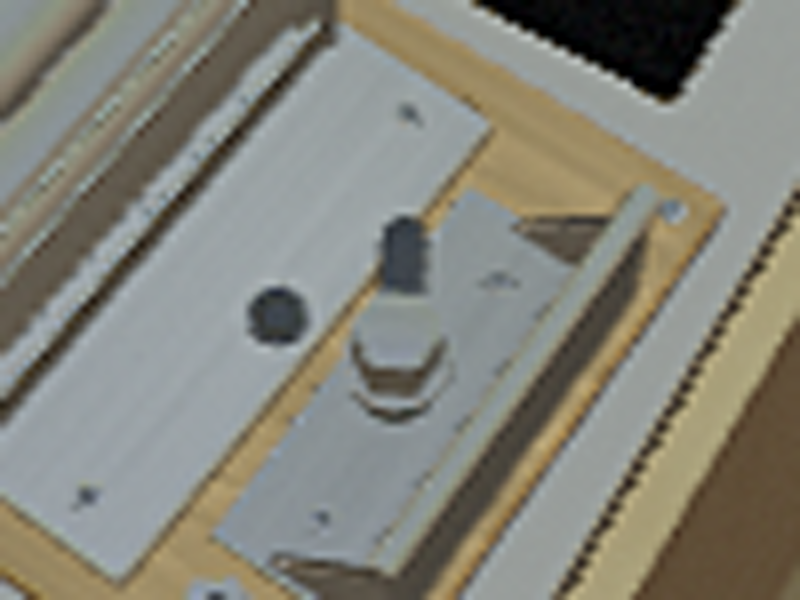

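```bash
python3 - <<'E'
from h import *
P=lambda x,y,z: unproj("side",240+(x-3.5)/8,205+(y-3.5)/8,z)
for n,a in dict(seat=(277,316,.027),head=(398,333,.065),tipend=(405,215,.039)).items(): print(n,np.round(P(*a),4))
c=[.4505,.0238]
gripper_to(.042); r.move_to([*c,.17],quat(1.06)); print(telemetry.current_t(), telemetry.current_opening(), telemetry.current_ee_pos())
E
```

```text
seat [0.4936 0.0263 0.027 ]
head [0.4514 0.0256 0.065 ]
tipend [ 0.4747 -0.0181  0.039 ]
3.8667 0.04219731680073345 [0.45068249 0.02444194 0.17011332]
```

```bash
python3 - <<'E'
from h import *
c=[.4503,.024]
print(r.move_l([*c,.071],quat(1.03),vel=.06,guard=6)); print(telemetry.current_ee_pos(),telemetry.current_wrist_force())
gripper_to(.02,f_grip=12); r.hold(.3)
print(telemetry.current_opening(),telemetry.current_finger_force(),telemetry.current_wrist_force(),telemetry.current_torque(),telemetry.current_ee_pos(),telemetry.current_t())
save("side","g1.png");cv2.imwrite("pics/g1c.png",cv2.resize(cv2.imread("pics/g1.png")[190:300,215:361],(796,600)))
E
```

```text
False
[0.45058077 0.02397306 0.0713009 ] [-0.44443764  0.52961088 -0.18761812]
0.023783948358890927 12.000574667472392 [ 1.9164386   4.97587891 -0.74204539] [ 0.91807347 -0.31072271  0.02924982] [0.45081764 0.02476966 0.0711466 ] 6.3917
```

View pics/g1c.png

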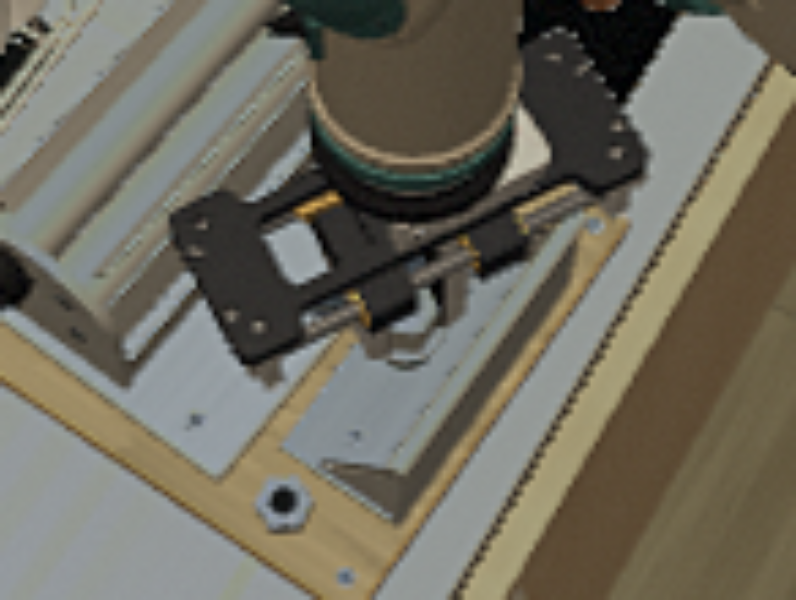

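```bash
python3 - <<'E'
from h import *
c=np.array([.4508,.0248])
r.move_to([*c,.071],quat(1.03)); gripper_to(.015,f_grip=45); r.hold(.2)
for i in range(7):
    a=1.03+1.10*i/6
    if i: r.move_to([*c,.071],quat(a)); r.hold(.1)
    f=telemetry.current_wrist_force(); p=telemetry.current_ee_pos()
    Rm=R.from_quat(np.roll(telemetry.current_tool_rot(),-1)).as_matrix()
    print(round(a,2),round(np.arctan2(Rm[1,1],Rm[0,1]),3),np.round(f,1),np.round(p,4),np.round(telemetry.current_torque(),2),round(telemetry.current_opening(),4),round(telemetry.current_finger_force(),1),round(telemetry.current_t(),2))
    u=np.array([np.cos(a),np.sin(a)]); c=c+u*np.clip((u@f[:2])/6*.001,-.001,.001)
    if np.linalg.norm(f)>40: break
for n in("top","side"):
    im=save(n,n+"3.png")
    for t in("claw_tip","seat"): print(n,t,[(np.round(d["at"],4),round(d["score"],2)) for d in models.mark_of(t,n)[:2]])
A=cv2.imread("pics/top3.png")[205:265,210:290];B=cv2.imread("pics/side3.png")[210:270,245:325]
cv2.imwrite("pics/g3.png",np.hstack([cv2.resize(x,(400,300),interpolation=cv2.INTER_CUBIC) for x in(A,B)]))
E
```

```text
1.03 1.03 [0.5 3.6 3.8] [0.4509 0.0248 0.0711] [ 0.51 -0.05 -0.02] 0.0238 45.0 7.11
1.21 1.21 [-0.8 -0.4  5.4] [0.4508 0.0247 0.0711] [-0.    0.17 -0.06] 0.0236 45.0 7.5
1.4 1.393 [-1.3 -0.4  5. ] [0.4507 0.0246 0.0711] [ 0.03  0.22 -0.06] 0.0237 45.0 7.9
1.58 1.577 [-1.  -2.1  5.8] [0.4507 0.0244 0.0711] [-0.1   0.23 -0.05] 0.0237 45.0 8.3
1.76 1.76 [-0.5  0.5  5. ] [0.4507 0.0242 0.0711] [ 0.04  0.15 -0.07] 0.0236 45.0 8.7
1.95 1.942 [-1.2 -0.8  5.8] [0.4507 0.024  0.0711] [-0.12  0.24 -0.11] 0.0238 45.0 9.09
2.13 2.125 [-0.6 -2.4  4.8] [0.4509 0.0239 0.0711] [-0.16  0.19 -0.12] 0.0235 45.0 9.49
top claw_tip []
top seat [(array([ 0.4513, -0.264 ,  0.0049]), 0.29)]
side claw_tip [(array([0.4918, 0.0252, 0.0398]), 0.49)]
side seat [(array([0.4959, 0.0259, 0.0276]), 0.82), (array([ 0.4518,  0.0224, -0.0026]), 0.69)]
```

View pics/g3.png

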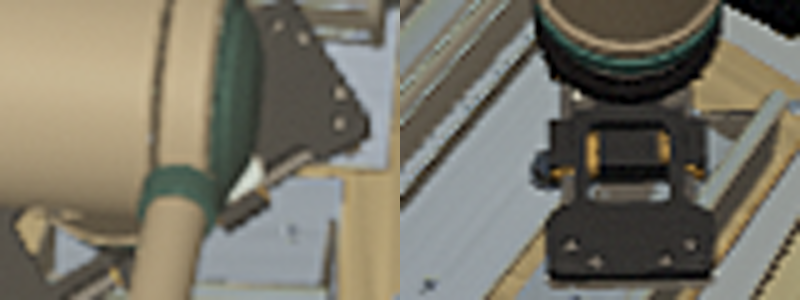

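The jaws still hold the flats at an opening of 23.5 mm. The tool angle puts the claw at 0.03 rad. The seat measures at 0.02 to 0.04 rad. In the right half of the picture the dark claw tip shows at (543,165), which is full-image (274,243), where the seat was seen before at (274,244).

```bash
python3 - <<'E'
from h import *
r.hold(.4); print(telemetry.current_finger_force(),telemetry.current_opening(),telemetry.current_t()); print(r.sign_off())
E
```

```text
45.0015730317682 0.023724629313622233 10.1917
the job is handed in; nothing more can be done
None
```

I gripped the bolt by its hex head, turned it about 1.1 rad until the claw tip stood over the seat (within about 2 mm by my measurements), and handed the job in at about 10 s, still holding it with 45 N; the verdict was not shown.

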